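Hook a tray bracket into the slotted strip of a bakery rack and press it home

TASK

Take the steel bracket with the red front plate, hook its two tabs into the slots of the rack's loosely fitted strip, and press it down until it is fully home and the spring catch has locked over it; then let go. Feel for the slots gently, never ramming the bracket against the rack, and leave everything else on the bench where it is.

Things in the scene. Friction and masses are not known exactly. Their poses are not given: they have to be found in the camera images.
- bracket: Good tray bracket, bright steel with RED front plate and two hooked tabs, 0.3 kg, standing on its end plates. Origin: underside, middle of the back of the hook plate; x points out of that back, as the tabs do, y across, z up. Hook plate 4 mm thick, 64 wide, 90 tall; in its lower cut-out a round 6 mm crossbar at z=42 mm. Red front plate at x=-150 to -154 mm, 50 wide, 96 tall
- bracket_arm (a point): Grip point on the good bracket's arm, near its balance point: bracket x=-72, y=0, z=77 mm. The arm is an upright blade 10 mm thick (y), z=64 to 90 mm, from the hook plate to the red plate; take it from above across its thickness. Its top is the place to press down, near the hook plate
- bracket_tabs (a point): Midway between the good bracket's tabs, at bracket x=0, y=0, z=76 mm (underside of the necks). Tabs at y=+-23 mm, 6 mm wide: neck z=76 to 84 mm, x=0 to 5.6 mm, then a lip, x=5.6 to 10 mm, hanging down to z=60 mm
- rack: Aluminium bench-top tray rack, fixed, bun trays behind its face. Origin on the bench, middle of the face; the face is the plane x=0 and looks to -x; y across, z up. Two cheeks (tops at 140 mm) hold a steel slotted strip 82 mm wide, 4 mm thick (x 0 to 4), top at 150 mm. Its faces are slippery. A 16 mm wide yellow tag on the strip's top edge (to 154 mm) marks the middle between the slots
- rack_slots (a point): Rack x=0, y=0, z=102 mm: slot-bottom height, middle of the RACK. The two slots, 9 mm wide, z=102 to 134 mm, go through 23 mm either side of the STRIP's middle. The strip fits loosely: its middle lies anywhere up to 12 mm to either side (y) of this point, and that is not measured; light pushes do not shift it
- rack_enter (a point): Rack x=0, y=0, z=46 mm: where the bracket's origin is with the tabs fully in (z 42 to 50 mm fits), its x axis along the rack's, but for the strip's unknown sideways shift. Tabs that miss the slots stop it at x=-10 mm
- rack_home (a point): Rack x=0, y=0, z=26 mm: where the bracket's origin is when fully home, necks on the slot bottoms (a hard stop; x about -2 to 0 mm, and the strip's sideways shift in y). On the way down the catch meets the crossbar with the origin at about 39 mm; it carries the bracket there, lips hooked some 7 mm, and yields to 5 to 15 N of push near the face
- catch (a joint): Orange sprung catch: a 10 mm round nose standing 3 mm out of the strip's front at z=75 mm, between the slots. 0 = fully out (m), grows to 0.005 as the crossbar pushes it in; it springs back to 0 above the crossbar when the bracket is home and so locks it. Spring 5 N when out, 8 N when 3 mm in
- old_bracket: Bystander: old bracket without tabs, dark steel with a BLUE front plate, otherwise of the same size and axes as the good one, standing near it
- jar: Bystander: white-capped glass jar, 72 mm across, 110 tall; origin at the centre of its underside
- bowl: Bystander: steel bowl, 140 mm across, 60 tall; origin at the centre of its underside
- shaker: Bystander: aluminium shaker can, 60 mm across, 120 tall; origin at the centre of its underside
- scraper: Bystander: dough scraper, steel blade 110 x 130 mm with a wooden grip, lying flat; origin at the centre of its underside
- mug: Bystander: white mug, 80 mm across, 90 tall; origin at the centre of its underside
Things that resemble listed ones, but are neither listed nor needed, are in the scene too. What is shaped like the bracket but green or yellow is not meant.

How it is judged:
By the outcome, as a careful person would: the job done as asked, in the order asked, and still so for the second after the job is handed in, with the robot touching nothing.
It also fails if it takes over 72 s, if anything falls off the work surface, if the arm or the gripper's body presses on something with over 40 N, if the wrist force passes 120 N, or if a joint passes its speed limit or range.

ROBOT

A 6-joint arm with a two-finger parallel gripper is mounted at the origin on the work surface. World frame = base frame: x ahead of the robot, y to its left, z up, the work surface at z = 0. Lengths are in mm, angles in rad, forces in N, time in s.
With the tool pointing down it reaches from about 350 to 925 mm from the base axis. Payload 6.4 kg.
Tool frame: the origin (TCP) lies at the very end of the fingers, on their centre line; the grasp point (between the pads) lies 19 mm behind it; z points along the fingers, y is the line along which they close (so a half turn about z gives the same grasp; the last joint's range is limited). The gripper opens to 85 mm and grips with 20 to 120 N. Pads are 22 mm wide; open, the fingers measure 114 mm over their backs; the gripper's body (76 mm by 85 mm) begins 54 mm behind the grasp point. The pads swing forward as they close: fully open they stand 13 mm farther back than shut.
Start: joints at [1.104, 0.245, 1.558, -0, 1.339, -0.174], TCP at [187.609, 622.348, 231.29] pointing down, gripper open.
Joint ranges: [-3.13, 3.13], [-1.02, 2.26], [0.13, 2.54], [-0.95, 4.09], [0.21, 2.88], [-2.74, 2.74]. Speed limits (rad/s): [2.57, 2.57, 3.14, 3.14, 3.14, 3.14].

INTERFACE

Orientations are given as a unit quaternion [w, x, y, z].
In Python, from station import monitor, vision, manip gives the robot as it stands.
- The arm moves only by the tool move_arm, never from a script. Its argument "plan" is text: rows parted by semicolons, each of 7 numbers parted by spaces: the turn, a rotation vector about the world's x, y, z as a fraction of full scale, then the shift along the world's x, y, z as a fraction of full scale, then the finger opening in mm, from 0 to 85.4. In form: ax ay az tx ty tz claw; .... A call has exactly 8 rows; each row shifts and turns the commanded pose from where the row before left it; what a row does not reach is not made up. Full scale, the value 1, is 0.03 m for a shift and 45 degrees for a turn. A row lasts 1/10 s, in which the tool goes at most 50 mm and 8.59 degrees, less where a joint would pass 70% of its speed; a pose out of reach is approached as far as the arm can. A call with a number of a shift or a turn outside -1 to 1 is refused whole. A call with a gripper value outside its range is refused whole. The fingers move at their own pace and stop on an object; "squeeze" is the grip in N (left out, the last holds). Time passes only in rows, so rows that do not move let the fingers close, or fill a call up. It gives the time, the measured TCP pose, the force, the opening and the grip force at its end, in the units of the state.
- monitor.get_obs(): the state, without advancing time (a new reading comes with each control period).
- vision.camera(name): name is "side" or "top"; returns a dict with "pixels" (420x560x3 uint8, red, green, blue), "depth" (420x560 float32, mm along the optical axis (not along the pixel's ray), 0 where there is no reading), "vertical_fov" (degrees; the focal length in pixels is half the picture's height over the tangent of half this angle, whatever the lens; pixels are square), "cx", "cy" (the principal point, pixels), "extrinsics" (4x4, takes a point from world to camera coordinates). Camera axes: x right, y up, looking along -z (the intrinsics and any distortion apply to the point x, -y, -z); pixel columns grow to the right and rows downward; lengths in mm; the calibration is good to about 2 mm. A picture is of the moment at which its call begins.
- manip.hand_in(): hands the job in; it is judged then, once.
The state is a dict: "t": time; "joints": joint angles; "qd": joint speeds; "joint_torque": joint torques, N m; "tool_pos": TCP position; "tcp_rot": TCP orientation; "ft_force": force on the tool from outside, world axes, zero at the start; "ft_torque": the same for the moment, N m; "grip_width": finger opening in mm; "finger_force": force on a finger pad.
Only numpy, scipy, OpenCV 4.12 (cv2) and the standard library are available. Lean on these libraries where they do the work, as an engineer would, in place of code of your own. Each camera call takes 0.05 s, during which the arm holds its last target. There are 200 camera calls.

## Working session

There is one attempt and no reset: what is moved stays moved. The work goes in short steps, Python scripts to look and compute and a tool call to move; the robot and the scene stay as the last step left them, time stands still between calls to the robot, and variables do not carry over. Pictures are saved under pics/ and viewed, at most 10 in all, crops included, and the job is handed in when it is done.

Besides the shell and the picture viewer there is one more tool, called after "Emit:" as name(argument=value, ...) on one line, values as JSON. move_arm: Moves the arm, as the interface text tells. Shift numbers are shares of 0.03 m and turn numbers shares of 45 degrees, none past 1 either way. Its arguments: {"type":"object","properties":{"plan":{"type":"string"},"squeeze":{"type":"number"}},"required":["plan"]}

```bash
mkdir -p pics; ls; cat > h.py <<'E'
import numpy as np, cv2
from station import monitor, vision, manip
def cam(n):
    c=vision.camera(n); c['f']=210/np.tan(np.radians(c['vertical_fov'])/2); return c
def pts(c):
    # per-pixel world points from depth
    v,u=np.mgrid[0:420,0:560]; d=c['depth']
    P=np.stack([(u-c['cx'])/c['f']*d,-(v-c['cy'])/c['f']*d,-d,np.ones_like(d)],-1)
    return (P@np.linalg.inv(c['extrinsics']).T)[...,:3]
def save(n,img): cv2.imwrite('pics/'+n,cv2.cvtColor(img,cv2.COLOR_RGB2BGR))
E
python3 - <<'E'
from h import *
o=monitor.get_obs(); print({k:np.round(v,3) for k,v in o.items()})
for n in('top','side'):
    c=cam(n); save(n+'0.png',c['pixels']); print(n,c['f'],c['cx'],c['cy'],np.round(c['extrinsics'],3).tolist(),[k for k in c])
    np.savez(n+'0.npz',**{k:v for k,v in c.items() if not isinstance(v,str)})
E
```

```text
pics
{'t': np.float64(0.0), 'joints': array([ 1.104,  0.246,  1.559, -0.   ,  1.339, -0.174]), 'qd': array([-0.001,  0.001, -0.001, -0.001,  0.   ,  0.003]), 'joint_torque': array([ 1.0000e-03, -4.2951e+01, -3.2613e+01, -0.0000e+00,  5.0000e-03,
        0.0000e+00]), 'tool_pos': array([187.357, 621.827, 230.166]), 'tcp_rot': array([-0.   ,  0.146,  0.989, -0.001]), 'ft_force': array([0.653, 0.757, 0.49 ]), 'ft_torque': array([ 0.047, -0.013,  0.018]), 'finger_force': np.float64(0.0), 'grip_width': np.float64(85.303)}
top 502.6747769299817 281.13614733770515 205.73834574141804 [[-0.031, -0.999, -0.015, -23.817], [0.98, -0.033, 0.195, -463.537], [-0.195, -0.008, 0.981, -1313.447], [0.0, 0.0, 0.0, 1.0]] ['pixels', 'depth', 'vertical_fov', 'cx', 'cy', 'extrinsics', 'f']
side 537.220769519685 275.86536083862455 205.64129187477312 [[0.979, -0.205, 0.014, -464.305], [0.145, 0.739, 0.658, -100.03], [-0.146, -0.642, 0.753, -1794.75], [0.0, 0.0, 0.0, 1.0]] ['pixels', 'depth', 'vertical_fov', 'cx', 'cy', 'extrinsics', 'f']
```

View pics/top0.png

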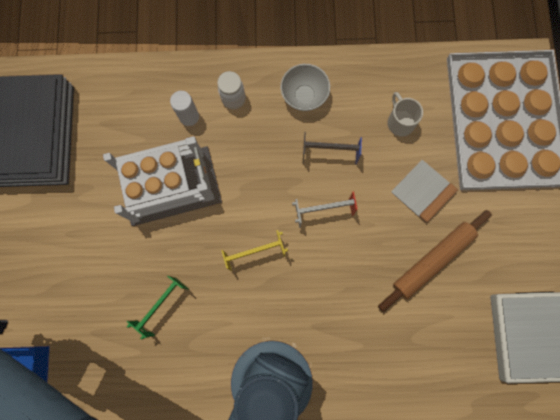

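View pics/side0.png

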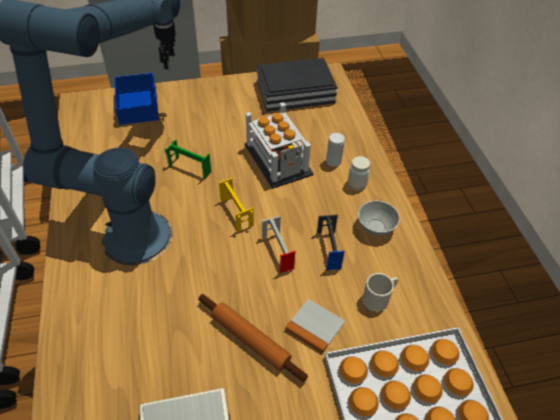

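The top view shows the red bracket from its hook plate at about (298,212) to its red plate at (353,204). The rack face is at about (203,165), with the yellow tag near (197,162) and the face looking right (world -y). In the side view the bracket runs from (272,228) to (287,262), with the rack at (285,150). Now I'll measure.

```bash
python3 - <<'E'
from h import *
def big(img,r): 
    u,v,w,h=r; return cv2.resize(img[v:v+h,u:u+w],None,fx=5,fy=5,interpolation=cv2.INTER_CUBIC)
C={n:dict(np.load(n+'0.npz')) for n in('top','side')}
a=big(C['top']['pixels'],(100,130,150,100)); b=big(C['side']['pixels'],(240,95,80,95))
save('crop_t.png',a); 
for n in C:
    c=C[n]; P=pts(c); im=c['pixels'].astype(int); hsv=cv2.cvtColor(c['pixels'],cv2.COLOR_RGB2HSV)
    red=((hsv[...,0]<6)|(hsv[...,0]>174))&(hsv[...,1]>170)&(hsv[...,2]>70)
    yel=(hsv[...,0]>22)&(hsv[...,0]<34)&(hsv[...,1]>150)&(hsv[...,2]>120)
    for nm,m in(('red',red),('yel',yel)):
        k,l,s,ce=cv2.connectedComponentsWithStats(m.astype(np.uint8))
        for i in range(1,k):
            if s[i,4]>3:
                q=P[l==i]; print(n,nm,s[i].tolist(),np.round(ce[i],1),np.round(np.median(q,0)),'z',np.round([q[:,2].min(),q[:,2].max()]))
# bracket & strip top pixels by height in top view
c=C['top'];P=pts(c)
x,y,z=P[...,0],P[...,1],P[...,2]
v,u=np.mgrid[0:420,0:560]
m=(u>285)&(u<365)&(v>190)&(v<228)&(z>55)
print('bracket n',m.sum(),'bench z',np.median(z[240:260,310:340]))
for uu in range(290,362,4):
    k=m&(u==uu)
    if k.any(): print(uu,np.round(P[k].mean(0),1),v[k].min(),v[k].max(),np.round(z[k].max(),1))
E
```

```text
top red [352, 194, 2, 4, 6] [352.7 195.7] [ 476. -228.   87.] z [70. 93.]
top red [355, 204, 2, 5, 6] [355.2 206.3] [ 447. -232.   86.] z [80. 94.]
top yel [194, 160, 6, 5, 22] [196.1 162. ] [561. 172. 154.] z [ 12. 158.]
top yel [222, 231, 66, 37, 319] [254.9 250. ] [340.  29.  88.] z [ -3. 101.]
side red [280, 252, 15, 21, 229] [286.7 261.7] [ 459. -236.   49.] z [-3. 98.]
side yel [289, 145, 5, 4, 16] [291.  146.5] [561. 167. 151.] z [ 45. 162.]
side yel [219, 178, 34, 40, 219] [235.5 198.1] [339.  26.  88.] z [-3. 99.]
bracket n 450 bench z -1.2940757560050997
294 [395.9 -67.3 404.1] 191 204 1378.1
298 [436.2 -82.5  87.8] 205 221 97.0
302 [440.2 -93.1  84.3] 208 213 92.8
306 [ 440.8 -103.6   86.7] 208 212 93.7
310 [ 443.2 -114.1   86. ] 207 211 91.3
314 [ 445.2 -124.9   80.9] 206 211 88.0
318 [ 446.9 -135.3   84.2] 205 210 91.5
322 [ 447.5 -145.7   86. ] 205 209 95.9
326 [ 407.7 -138.6  301.6] 204 225 1378.1
330 [ 451.3 -167.    83.4] 203 208 94.0
334 [ 451.8 -177.3   86. ] 203 207 91.1
338 [ 454.  -187.8   86.7] 202 206 93.6
342 [ 455.4 -198.6   84.3] 201 206 90.5
346 [ 456.1 -209.    85.8] 201 205 93.7
350 [ 414.9 -191.3  301.6] 200 208 1378.1
354 [ 460.9 -230.5   83.8] 192 211 100.3
358 [ 197.5  -49.9 1378.1] 227 227 1378.1
```

View pics/crop_t.png

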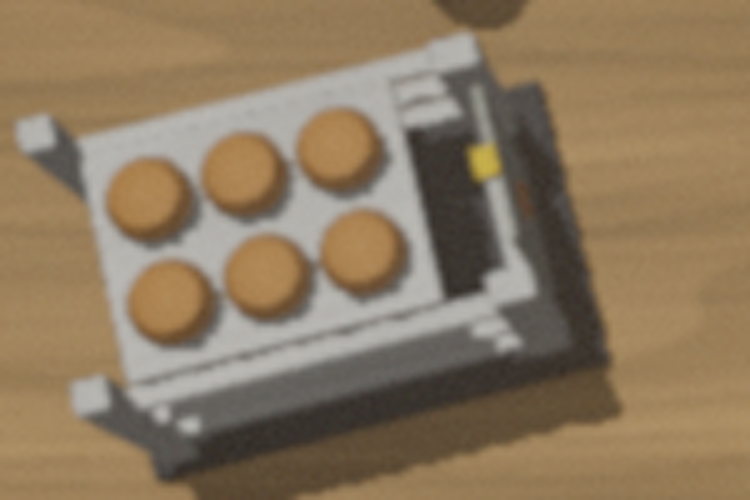

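The crop shows the yellow tag at about (197,162). The strip's top edge runs from about (195.6,147.6) to (202.4,182.4), and the face looks right. Next I'll fit lines to the strip and the bracket arm.

```bash
cat >> h.py <<'E'
def cast(c,u,v,z):
    """rays through pixels onto the plane at height z"""
    E=np.linalg.inv(c['extrinsics']); u=np.atleast_1d(u).astype(float); v=np.atleast_1d(v).astype(float)
    d=np.stack([(u-c['cx'])/c['f'],-(v-c['cy'])/c['f'],-np.ones_like(u)],-1)@E[:3,:3].T
    o=E[:3,3]; return o+d*((z-o[2])/d[:,2])[:,None]
def line(p):
    vx,vy,x0,y0=cv2.fitLine(p[:,:2].astype(np.float32),cv2.DIST_HUBER,0,.01,.01).ravel()
    return np.array([x0,y0]),np.array([vx,vy])
E
python3 - <<'E'
from h import *
C={n:dict(np.load(n+'0.npz')) for n in('top','side')}
c=C['top']; P=pts(c); hsv=cv2.cvtColor(c['pixels'],cv2.COLOR_RGB2HSV); g=c['pixels'].astype(float).mean(2)
# strip top ridge
pp=[]
for v in range(148,183):
    u0=195.6+(v-147.6)/34.8*6.8; us=np.arange(int(u0)-3,int(u0)+5); w=np.clip(g[v,us]-g[v,us].max()*.7,0,None); pp.append((w@us/w.sum(),v))
pp=np.array(pp); q=cast(c,pp[:,0],pp[:,1],150); o,d=line(q); print('strip',o,d,'yaw of line',np.degrees(np.arctan2(d[1],d[0])),'ends',q[0],q[-1]); n=np.array([-d[1],d[0]])
print('resid',np.round((q[:,:2]-o)@n,1))
# tag centroid, colour weighted
ok=(hsv[...,0]>20)&(hsv[...,0]<36); w=hsv[...,1]*1.*ok; r=np.s_[157:168,190:203]
for th in(90,120,150):
    vv,uu=np.nonzero(w[r]>th); print('tag',cast(c,uu.mean()+190,vv.mean()+157,153)[0],uu.mean()+190,vv.mean()+157)
m=cv2.inRange(hsv,(20,150,120),(36,255,255))
# side rails of rack: points 135<z<145
x,y,z=np.moveaxis(P,-1,0)
for lo,hi in((130,137),(137,145),(145,152)):
    k=(z>lo)&(z<hi); k[:130]=0;k[232:]=0;k[:,:100]=0;k[:,250:]=0; print(lo,k.sum(),cv2.minAreaRect(P[k][:,:2].astype(np.float32)))
# arm edges
e1=[];e2=[]
for u in range(304,347):
    s=g[196:218,u]; bl=cv2.GaussianBlur(s[:,None],(1,3),0)[:,0]; gr=np.diff(bl); i=np.argmax(gr[:12]); e1.append((u,196.5+i))
    zz=np.nonzero((z[196:218,u]>85))[0]; e2.append((u,196+zz.min(),196+zz.max()))
e1=np.array(e1);e2=np.array(e2)
for nm,p in(('gradtop',cast(c,e1[:,0],e1[:,1],90)),('zmask mid',cast(c,e2[:,0],e2[:,1:].mean(1),90))):
    o,d=line(p); print(nm,o,d,np.degrees(np.arctan2(d[1],d[0])))
print(e2[::6])
save('crop_b.png',cv2.resize(c['pixels'][185:230,285:365],None,fx=8,fy=8,interpolation=cv2.INTER_NEAREST))
E
```

```text
strip [556.845   167.74837] [0.98098063 0.1941057 ] yaw of line 11.192486 ends [599.47214801 176.14778825 150.        ] [509.32328856 156.61980984 150.        ]
resid [-0.   0.1  0.1  0.  -0.2 -0.1 -0.2 -0.4 -0.7 -0.7 -0.3  1.2  2.   2.5
  2.5  2.7  3.   1.3  0.1  0.4  0.3  0.1 -0.   0.1  0.2 -0.2 -0.4 -0.3
 -0.2 -0.   0.2  0.1 -0.8 -1.4 -1.7]
tag [561.72667029 172.36259578 153.        ] 196.15217391304347 161.84782608695653
tag [561.80521014 172.55394743 153.        ] 196.07692307692307 161.82051282051282
tag [561.20793746 172.40147879 153.        ] 196.13636363636363 162.04545454545453
130 1440 ((536.6624755859375, 274.19293212890625), (152.3926544189453, 229.4659423828125), 13.533370018005371)
137 445 ((536.1637573242188, 276.0227966308594), (151.4941864013672, 233.380126953125), 13.60519027709961)
145 783 ((539.1795654296875, 274.7742004394531), (154.19895935058594, 227.8597412109375), 14.572386741638184)
gradtop [ 453.86646 -145.93146] [ 0.13470992 -0.9908851 ] -82.25815
zmask mid [ 449.7959 -153.1818] [ 0.13980275 -0.99017936] -81.96356
[[304 208 211]
 [310 208 210]
 [316 206 208]
 [322 205 208]
 [328 204 207]
 [334 203 206]
 [340 202 205]
 [346 201 204]]
```

View pics/crop_b.png

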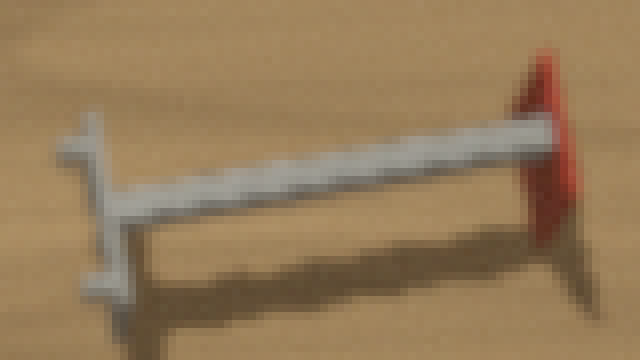

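The crop shows the bracket's hook plate and two tabs at left (px 293–301) and the red plate at right (353). The arm is a clean bright band. Next I'll refit the rack yaw more robustly.

```bash
python3 - <<'E'
from h import *
c=dict(np.load('top0.npz')); P=pts(c); g=c['pixels'].astype(float).mean(2)
pp=[]
for v in list(range(148,158))+list(range(167,179)):
    u0=195.6+(v-147.6)/34.8*6.8; us=np.arange(int(u0)-3,int(u0)+5); w=np.clip(g[v,us]-g[v,us].max()*.7,0,None); pp.append((w@us/w.sum(),v))
pp=np.array(pp); q=cast(c,pp[:,0],pp[:,1],150); o,d=line(q); print('strip',o,d,np.degrees(np.arctan2(d[1],d[0])))
for t in ((561.5,172.4),): 
    t=np.array(t); print('mid of strip (x=2):',o+d*((t-o)@d), 'tag off normal',(t-o)@[-d[1],d[0]])
# upper rail outer edge: first bright row per column; 
G=cv2.GaussianBlur(g,(3,3),0)
for nm,us,f,s in(('far rail',range(120,184),lambda u:158.5-(u-117)*19/71,1),('near rail',range(132,186),lambda u:208.5-(u-128)*17.5/62,-1)):
    e=[]
    for u in us:
        vs=np.arange(int(f(u))-5,int(f(u))+6); gr=s*np.gradient(G[vs,u]); i=np.argmax(gr); e.append((u,vs[i]))
    e=np.array(e); zz=np.median([P[v+2*s,u,2] for u,v in e]); q=cast(c,e[:,0],e[:,1],zz); a,b=line(q); print(nm,zz,a,np.degrees(np.arctan2(b[1],b[0])),'resid',np.abs((q[:,:2]-a)@[-b[1],b[0]]).mean())
s=dict(np.load('side0.npz')); h=cv2.cvtColor(s['pixels'],cv2.COLOR_RGB2HSV)
print('side tag ray at z152',cast(s,291,146.5,152))
# hook plate in top view: z 84..96 band, u 290..302
x,y,z=np.moveaxis(P,-1,0)
k=np.zeros_like(z,bool); k[194:228,288:304]=1; k&=(z>50)&(z<105)
v,u=np.nonzero(k); b=np.array([-.139,.990]); q=P[k]
print('along-bracket extents hook', np.percentile(q[:,:2]@b,[0,5,50,95,100]))
k=np.zeros_like(z,bool); k[190:216,346:362]=1; k&=(z>60)&(z<105); print('red',np.percentile(P[k][:,:2]@b,[0,5,50,95,100]))
for u_,v_ in((296.5,199.5),(300.2,226.5),(354.5,192),(356.5,209),(354,201)): print(u_,v_,cast(c,u_,v_,90 if u_<310 else 96)[0], cast(c,u_,v_,90 if u_<310 else 96)[0,:2]@b)
E
```

```text
strip [565.1002  169.31929] [0.9810962  0.19352062] 11.158316
mid of strip (x=2): [562.21973986 168.75111729] tag off normal 3.7191894964509684
far rail 127.29718387258345 [611.43066 294.14374] -76.75814 resid 0.6887962481854876
near rail 126.83450121571025 [462.5669  274.64648] -77.62423 resid 1.101121570558689
side tag ray at z152 [[561.36925806 168.29222037 152.        ]]
along-bracket extents hook [-157.04576035 -155.4664084  -143.27292393 -133.7492658  -133.10705604]
red [-296.03245172 -295.17877897 -291.50605155 -272.58748371 -269.59438919]
296.5 199.5 [468.96443536 -79.70811765  90.        ] -144.0970929890443
300.2 226.5 [397.21934022 -86.67593594  90.        ] -141.02266487288986
354.5 192 [ 482.60253038 -231.48536023   96.        ] -296.2522583489209
356.5 209 [ 437.33310461 -233.99626154   96.        ] -292.44560046271323
354 201 [ 458.69571537 -228.77699574   96.        ] -290.2479302181199
```

Emit:
move_arm(plan="0 0 -0.045 0.27 -0.8 0 50;0 0 -0.045 0.27 -0.8 0 50;0 0 -0.045 0.27 -0.8 0 50;0 0 -0.045 0.27 -0.8 0 50;0 0 -0.045 0.27 -0.8 0 50;0 0 -0.045 0.27 -0.8 0 50;0 0 -0.045 0.27 -0.8 0 50;0 0 -0.045 0.27 -0.8 0 50", squeeze=60)

```text
t: 0.9
tool_pos: [252.4, 429.1, 230.8]
tcp_rot: [-0.0, 0.284, 0.959, -0.0]
ft_force: [-1.0, 0.5, 0.4]
grip_width: 50.1
finger_force: 0.0
```

Emit:
move_arm(plan="0 0 -0.045 0.27 -0.8 0 50;0 0 -0.045 0.27 -0.8 0 50;0 0 -0.045 0.27 -0.8 0 50;0 0 -0.045 0.27 -0.8 0 50;0 0 -0.045 0.27 -0.8 0 50;0 0 -0.045 0.27 -0.8 0 50;0 0 -0.045 0.27 -0.8 0 50;0 0 -0.045 0.27 -0.8 0 50")

```text
t: 1.7
tool_pos: [317.1, 237.3, 230.9]
tcp_rot: [-0.0, 0.417, 0.909, -0.0]
ft_force: [0.6, -0.4, 0.5]
grip_width: 50.2
finger_force: 0.0
```

Emit:
move_arm(plan="0 0 -0.045 0.27 -0.8 0 50;0 0 -0.045 0.27 -0.8 0 50;0 0 -0.045 0.27 -0.8 0 50;0 0 -0.045 0.27 -0.8 0 50;0 0 -0.045 0.27 -0.8 0 50;0 0 -0.045 0.27 -0.8 0 50;0 0 -0.045 0.27 -0.8 0 50;0 0 -0.045 0.27 -0.8 0 50")

```text
t: 2.5
tool_pos: [381.9, 45.4, 231.0]
tcp_rot: [-0.0, 0.541, 0.841, -0.0]
ft_force: [0.7, -0.2, 0.6]
grip_width: 50.4
finger_force: 0.0
```

Emit:
move_arm(plan="0 0 -0.045 0.27 -0.8 0 50;0 0 -0.045 0.27 -0.8 0 50;0 0 -0.045 0.27 -0.8 0 50;0 0 -0.045 0.27 -0.8 0 50;0 0 -0.045 0.27 -0.8 0 50;0 0 -0.045 0.27 -0.8 0 50;0 0 0 0 0 0 50;0 0 0 0 0 0 50")

```text
t: 3.3
tool_pos: [430.3, -97.6, 230.8]
tcp_rot: [-0.001, 0.626, 0.78, 0.0]
ft_force: [-0.2, 0.1, -0.8]
grip_width: 50.2
finger_force: 0.0
```

Emit:
move_arm(plan="0 0 -0.05 0.32 -0.92 0 50;0 0 -0.05 0.32 -0.92 0 50;0 0 0 0 0 -1 50;0 0 0 0 0 -1 50;0 0 0 0 0 -1 50;0 0 0 0 0 -1 50;0 0 0 0 0 -0.5 50;0 0 0 0 0 0 50")

```text
t: 4.1
tool_pos: [447.8, -150.6, 93.7]
tcp_rot: [-0.003, 0.656, 0.755, -0.0]
ft_force: [-0.6, 0.7, -1.0]
grip_width: 49.7
finger_force: 0.0
```

```bash
python3 - <<'E'
from h import *
c=cam('side'); save('side1.png',cv2.resize(c['pixels'][170:290,220:380],None,fx=5,fy=5,interpolation=cv2.INTER_CUBIC))
print(np.round(monitor.get_obs()['tool_pos'],1))
E
```

```text
[ 449.  -151.5   95.5]
```

View pics/side1.png

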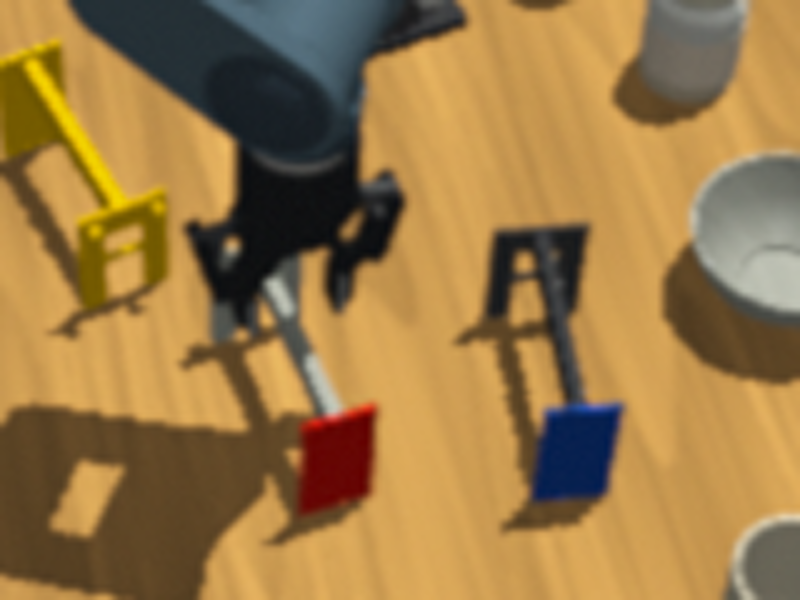

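The open fingers straddle the arm: left tip at about (245,325), right tip at (340,300), with the arm between at (280,290). Now lower and close.

Emit:
move_arm(plan="0 0 0 0 0 -0.6 50;0 0 0 0 0 -0.6 50;0 0 0 0 0 0 30;0 0 0 0 0 0 5;0 0 0 0 0 0 5;0 0 0 0 0 0 5;0 0 0 0 0 0 5;0 0 0 0 0 0 5", squeeze=60)

```text
t: 4.95
tool_pos: [450.5, -153.1, 61.4]
tcp_rot: [0.001, 0.656, 0.755, 0.0]
ft_force: [-1.4, 2.2, 6.9]
grip_width: 9.1
finger_force: 62.9
```

```bash
python3 - <<'E'
from h import *
o=monitor.get_obs(); print({k:np.round(o[k],3).tolist() for k in('tool_pos','tcp_rot','ft_force','ft_torque','grip_width','finger_force')})
E
```

```text
{'tool_pos': [450.498, -153.128, 61.427], 'tcp_rot': [0.001, 0.656, 0.755, 0.0], 'ft_force': [-1.397, 2.18, 6.864], 'ft_torque': [0.206, 0.202, 0.04], 'grip_width': 9.149, 'finger_force': 62.926}
```

Emit:
move_arm(plan="0 0 0 0 0 0.3 5;0 0 0 0 0 0.6 5;0 0 0 0 0 0.65 5;0 0 0.012 0.3 0.5 0 5;0 0 0.012 0.6 0.9 0 5;0 0 0.012 0.6 0.9 0 5;0 0 0.012 0.6 0.9 0 5;0 0 0.012 0.6 0.9 0 5")

```text
t: 5.75
tool_pos: [530.9, -28.6, 106.6]
tcp_rot: [-0.0, 0.638, 0.77, -0.0]
ft_force: [0.8, -0.1, -4.8]
grip_width: 8.5
finger_force: 61.6
```

Emit:
move_arm(plan="0 0 0.012 0.5 0.9 0 5;0 0 0.012 0.5 0.9 0 5;0 0 0.012 0.5 0.8 0 5;0 0 0.009 0.3 0.5 0 5;0 0 0 0.2 0.3 0 5;0 0 0 0 0 0 5;0 0 0 0 0 0 5;0 0 0 0 0 0 5")

```text
t: 6.55
tool_pos: [590.3, 71.2, 106.6]
tcp_rot: [-0.0, 0.625, 0.781, -0.0]
ft_force: [0.3, -0.1, -3.5]
grip_width: 9.0
finger_force: 61.7
```

```bash
python3 - <<'E'
from h import *
c=cam('top'); np.savez('top1.npz',**c); save('top1.png',cv2.resize(c['pixels'][140:230,160:280],None,fx=6,fy=6,interpolation=cv2.INTER_CUBIC))
o=monitor.get_obs(); print({k:np.round(o[k],3).tolist() for k in('tool_pos','tcp_rot','ft_force','ft_torque','grip_width','finger_force')})
E
```

```text
{'tool_pos': [590.359, 71.258, 106.678], 'tcp_rot': [-0.0, 0.625, 0.781, -0.0], 'ft_force': [0.645, -0.374, -3.019], 'ft_torque': [-0.012, 0.001, -0.014], 'grip_width': 9.091, 'finger_force': 61.662}
```

View pics/top1.png

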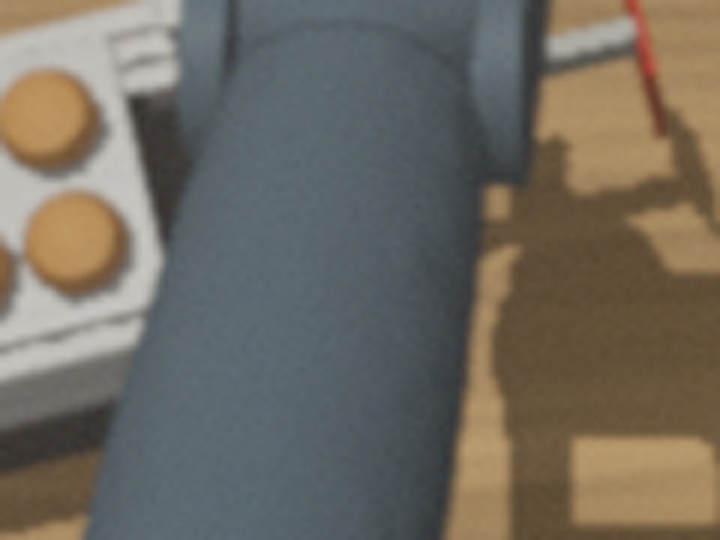

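The robot's arm hides the hook plate in the top view, so I'll look from the side.

```bash
python3 - <<'E'
from h import *
c=cam('side'); np.savez('side2.npz',**c); save('side2.png',cv2.resize(c['pixels'][105:205,225:345],None,fx=6,fy=6,interpolation=cv2.INTER_CUBIC))
s=c
E
```

```text
(no output)
```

View pics/side2.png

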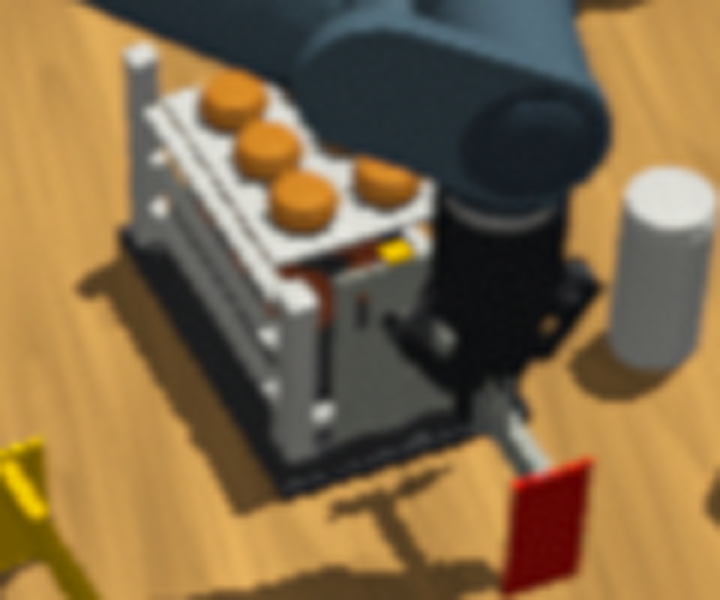

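The side view shows the strip with the tag at about px (291,146.7) and one slot at (285,156). The hook plate is hidden behind the gripper. I'll measure the slots from the unobstructed first side image, and the held bracket from this one.

```bash
python3 - <<'E'
from h import *
c=dict(np.load('side0.npz')); E=np.linalg.inv(c['extrinsics']); print('cam at',E[:3,3].round())
g=c['pixels'].astype(int).mean(2).astype(int)
print('cols',list(range(280,308)))
for v in range(142,178): print(v,*g[v,280:308])
h=cv2.cvtColor(c['pixels'],cv2.COLOR_RGB2HSV)
m=(h[140:180,278:308,0]<20)&(h[140:180,278:308,1]>120); print(np.argwhere(m)[:,::-1]+[278,140])
E
```

```text
cam at [  207. -1174.  1423.]
cols [280, 281, 282, 283, 284, 285, 286, 287, 288, 289, 290, 291, 292, 293, 294, 295, 296, 297, 298, 299, 300, 301, 302, 303, 304, 305, 306, 307]
142 156 199 211 210 208 208 207 203 200 191 173 154 157 161 145 124 124 159 190 195 178 148 134 158 191 202 200 197
143 181 208 213 210 204 199 191 172 148 125 101 97 145 180 176 149 126 133 171 195 194 167 136 132 168 196 206 206
144 201 205 202 191 170 145 126 103 77 58 54 76 128 173 191 180 148 125 139 177 191 176 146 120 134 177 203 210
145 185 164 144 127 101 79 64 56 60 71 87 108 126 147 181 192 172 142 135 154 161 151 150 126 105 139 182 199
146 119 94 75 62 53 47 45 53 85 118 132 136 128 134 165 183 168 139 121 113 106 116 153 135 95 100 132 145
147 53 43 38 36 40 43 44 52 83 119 133 126 112 110 127 136 123 99 88 80 77 106 153 137 93 82 95 97
148 27 27 29 34 45 54 61 73 92 105 98 91 86 83 87 89 81 73 71 70 71 97 139 126 90 79 84 89
149 25 31 45 61 74 88 97 107 109 94 80 73 71 72 72 71 72 81 79 71 70 88 125 117 88 81 85 88
150 41 62 84 104 114 112 99 92 89 80 72 70 70 70 72 68 74 102 98 77 70 81 101 96 8
[... 2419 characters left out ...]
9 140]
 [280 140]
 [307 140]
 [278 141]
 [279 141]
 [278 142]
 [287 145]
 [288 145]
 [284 146]
 [285 146]
 [286 146]
 [287 146]
 [282 147]
 [283 147]
 [284 147]
 [285 147]
 [286 147]
 [287 147]
 [283 148]
 [284 148]
 [285 148]
 [286 148]
 [287 148]
 [288 148]
 [278 150]
 [278 151]
 [279 151]
 [278 152]
 [279 152]
 [278 153]
 [279 153]
 [279 154]
 [279 155]
 [279 156]
 [279 157]
 [279 158]
 [290 163]
 [291 163]
 [292 163]
 [293 163]
 [289 164]
 [290 164]
 [291 164]
 [292 164]
 [289 165]
 [304 177]
 [305 177]
 [306 177]
 [307 177]
 [302 178]
 [303 178]
 [304 178]
 [305 178]
 [306 178]
 [307 178]
 [299 179]
 [300 179]
 [301 179]
 [302 179]
 [303 179]
 [304 179]
 [305 179]
 [306 179]
 [307 179]]
```

```bash
python3 - <<'E'
from h import *
c=dict(np.load('side0.npz')); t=dict(np.load('top0.npz'))
print('slot mid',cast(c,290.9,154.7,118),'catch',cast(c,290.9,164,75),'tag',cast(c,291,146.5,152), 'slots',cast(c,285,156.4,118),cast(c,296.8,153.3,118))
print('top tag', cast(t,197,162,152),cast(t,196.15,161.9,152))
# bracket by the side camera, at start and now: red-plate corners via mask minAreaRect
for n in('side0','side2'):
    s=dict(np.load(n+'.npz')); h=cv2.cvtColor(s['pixels'],cv2.COLOR_RGB2HSV)
    m=(((h[...,0]<8)|(h[...,0]>172))&(h[...,1]>150)&(h[...,2]>60)).astype(np.uint8)
    k,l,st,ce=cv2.connectedComponentsWithStats(m); i=1+np.argmax(st[1:,4]); print(n,st[i],ce[i], 'centre at z=48(+46)',cast(s,*ce[i],48 if n=='side0' else 48+45.3))
E
```

```text
slot mid [[561.00088097 162.84611582 118.        ]] catch [[561.87895607 159.85287532  75.        ]] tag [[561.36925806 168.29222037 152.        ]] slots [[538.71768799 158.36196647 118.        ]] [[583.07443078 165.86027729 118.        ]]
top tag [[561.5481957  170.38762423 152.        ]] [[561.88673882 172.54924461 152.        ]]
side0 [280 251  15  22 247] [286.7854251  261.52631579] centre at z=48(+46) [[ 459.53400393 -233.70314264   48.        ]]
side2 [309 182  14  22 219] [315.50684932 192.20091324] centre at z=48(+46) [[608.24194477  -6.0690327   93.3       ]]
```

```bash
python3 - <<'E'
from h import *
s=dict(np.load('side0.npz')); t=dict(np.load('top0.npz'))
def fit(c,e,z,nm):
    e=np.array(e,float); q=cast(c,e[:,0],e[:,1],z); a,b=line(q); r=np.abs((q[:,:2]-a)@[-b[1],b[0]]); print(nm,a.round(1),'yaw',np.degrees(np.arctan2(b[1],b[0])).round(2),'resid',r.mean().round(2))
sub=lambda x,y,th:np.interp(th,y,x)
g=s['pixels'].astype(float).mean(2); e=[]
for u in range(276,305):
    v0=186.7-(u-272.5)*10.9/32.5; vs=np.arange(int(v0)-5,int(v0)+6); p=g[vs,u]; i=np.argmax(np.diff(p)); e.append((u,vs[i]+.5))
print(e[::7]); fit(s,e,0,'side base')
g=t['pixels'].astype(float).mean(2); e=[]
for v in range(150,200):
    u0=208+(v-147)*13/54; us=np.arange(int(u0)-5,int(u0)+7); p=g[v,us]; i=np.argmax(np.diff(p)); e.append((us[i]+.5,v))
print(e[::8]); fit(t,e,5,'top base')
# tray edge nearest strip (bright -> dark), crop (392,80)-(440,300)
e=[]
for v in range(158,189):
    u0=178.4+(v-146)*9.6/44; us=np.arange(int(u0)-4,int(u0)+8); p=g[v,us]; i=np.argmin(np.diff(p)); e.append((us[i]+.5,v))
print(e[::6]); fit(t,e,130,'tray front edge')
E
```

```text
[(276, np.float64(187.5)), (283, np.float64(184.5)), (290, np.float64(182.5)), (297, np.float64(180.5)), (304, np.float64(177.5))]
side base [556.9 139.7] yaw 13.58 resid 1.27
[(np.float64(208.5), 150), (np.float64(210.5), 158), (np.float64(212.5), 166), (np.float64(215.5), 174), (np.float64(217.5), 182), (np.float64(218.5), 190), (np.float64(220.5), 198)]
top base [567.8 145.7] yaw 13.26 resid 0.86
[(np.float64(180.5), 158), (np.float64(182.5), 164), (np.float64(183.5), 170), (np.float64(185.5), 176), (np.float64(186.5), 182), (np.float64(188.5), 188)]
tray front edge [539.9 206.7] yaw 13.49 resid 0.64
```

The base, tray and rail edges agree on a rack yaw of about 103.2°. I'll correct the yaw and sideways offset, then approach in small steps.

Emit:
move_arm(plan="0 0 0.006 -0.11 -0.025 0 5;0 0 0.006 -0.11 -0.025 0 5;0 0 0 0 0 0 5;0 0 0 -0.015 0.065 0 5;0 0 0 -0.015 0.065 0 5;0 0 0 -0.015 0.065 0 5;0 0 0 -0.015 0.065 0 5;0 0 0 0 0 0 5")

```text
t: 7.45
tool_pos: [582.3, 78.8, 106.7]
tcp_rot: [-0.0, 0.621, 0.784, -0.0]
ft_force: [-0.7, -0.2, -3.9]
grip_width: 8.9
finger_force: 61.6
```

Emit:
move_arm(plan="0 0 0 -0.008 0.033 0 5;0 0 0 -0.008 0.033 0 5;0 0 0 -0.008 0.033 0 5;0 0 0 -0.008 0.033 0 5;0 0 0 0 0 0 5;0 0 0 0 0 0 5;0 0 0 0 0 0 5;0 0 0 0 0 0 5")

```text
t: 8.25
tool_pos: [581.5, 82.4, 106.8]
tcp_rot: [0.0, 0.621, 0.784, 0.0]
ft_force: [0.0, -0.0, -2.6]
grip_width: 9.1
finger_force: 61.6
```

Emit:
move_arm(plan="0 0 0 -0.004 0.017 0 5;0 0 0 -0.004 0.017 0 5;0 0 0 -0.004 0.017 0 5;0 0 0 -0.004 0.017 0 5;0 0 0 -0.004 0.017 0 5;0 0 0 -0.004 0.017 0 5;0 0 0 0 0 0 5;0 0 0 0 0 0 5")

```text
t: 9.05
tool_pos: [580.7, 85.5, 106.8]
tcp_rot: [0.0, 0.621, 0.784, 0.0]
ft_force: [0.4, -0.4, -3.4]
grip_width: 9.2
finger_force: 61.6
```

Emit:
move_arm(plan="0 0 0 -0.004 0.017 0 5;0 0 0 -0.004 0.017 0 5;0 0 0 -0.004 0.017 0 5;0 0 0 -0.004 0.017 0 5;0 0 0 0 0 0 5;0 0 0 0 0 0 5;0 0 0 0 0 0 5;0 0 0 0 0 0 5")

```text
t: 9.85
tool_pos: [580.3, 87.5, 106.8]
tcp_rot: [-0.0, 0.621, 0.784, 0.0]
ft_force: [-0.2, 0.1, -4.2]
grip_width: 9.2
finger_force: 61.6
```

Emit:
move_arm(plan="0 0 0 -0.004 0.017 0 5;0 0 0 -0.004 0.017 0 5;0 0 0 -0.004 0.017 0 5;0 0 0 -0.004 0.017 0 5;0 0 0 0 0 0 5;0 0 0 0 0 0 5;0 0 0 0 0 0 5;0 0 0 0 0 0 5")

```text
t: 10.65
tool_pos: [579.8, 89.5, 106.8]
tcp_rot: [-0.0, 0.621, 0.784, 0.0]
ft_force: [-1.2, -0.3, -2.4]
grip_width: 9.2
finger_force: 61.6
```

Emit:
move_arm(plan="0 0 0 -0.004 0.017 0 5;0 0 0 -0.004 0.017 0 5;0 0 0 -0.004 0.017 0 5;0 0 0 -0.004 0.017 0 5;0 0 0 0 0 0 5;0 0 0 0 0 0 5;0 0 0 0 0 0 5;0 0 0 0 0 0 5")

```text
t: 11.45
tool_pos: [579.3, 91.6, 106.8]
tcp_rot: [0.0, 0.621, 0.784, -0.0]
ft_force: [0.6, -0.6, -3.6]
grip_width: 8.8
finger_force: 61.6
```

Emit:
move_arm(plan="0 0 0 -0.004 0.017 0 5;0 0 0 -0.004 0.017 0 5;0 0 0 -0.004 0.017 0 5;0 0 0 -0.004 0.017 0 5;0 0 0 0 0 0 5;0 0 0 0 0 0 5;0 0 0 0 0 0 5;0 0 0 0 0 0 5")

```text
t: 12.25
tool_pos: [578.8, 93.6, 106.8]
tcp_rot: [0.0, 0.621, 0.784, -0.0]
ft_force: [-0.4, -0.3, -2.9]
grip_width: 8.8
finger_force: 61.6
```

Emit:
move_arm(plan="0 0 0 -0.004 0.017 0 5;0 0 0 -0.004 0.017 0 5;0 0 0 -0.004 0.017 0 5;0 0 0 -0.004 0.017 0 5;0 0 0 0 0 0 5;0 0 0 0 0 0 5;0 0 0 0 0 0 5;0 0 0 0 0 0 5")

```text
t: 13.05
tool_pos: [578.8, 94.4, 106.9]
tcp_rot: [0.001, 0.621, 0.784, -0.001]
ft_force: [1.7, -5.8, -3.7]
grip_width: 9.2
finger_force: 61.7
```

Contact came at about 6 N, where "fully in" was predicted. I'll back off 1.5 mm, lower 6 mm, then pull back a little to test whether the lips have hooked.

Emit:
move_arm(plan="0 0 0 0.011 -0.049 0 5;0 0 0 0 0 0 5;0 0 0 0 0 -0.05 5;0 0 0 0 0 -0.05 5;0 0 0 0 0 -0.05 5;0 0 0 0 0 -0.05 5;0 0 0 0 0 0 5;0 0 0 0 0 0 5")

```text
t: 13.85
tool_pos: [578.6, 94.2, 100.6]
tcp_rot: [-0.0, 0.621, 0.784, -0.0]
ft_force: [0.1, -1.4, -3.2]
grip_width: 9.0
finger_force: 61.7
```

Emit:
move_arm(plan="0 0 0 0.004 -0.017 0 5;0 0 0 0.004 -0.017 0 5;0 0 0 0.004 -0.017 0 5;0 0 0 0.004 -0.017 0 5;0 0 0 0 0 0 5;0 0 0 0 0 0 5;0 0 0 0 0 0 5;0 0 0 0 0 0 5")

```text
t: 14.65
tool_pos: [579.0, 92.6, 100.7]
tcp_rot: [-0.0, 0.621, 0.784, 0.0]
ft_force: [-0.4, 3.9, -3.6]
grip_width: 9.0
finger_force: 61.7
```

Pulling back meets 4 N, so the lips are hooked behind the strip. I'll centre the bracket in the gap and lower it onto the catch.

Emit:
move_arm(plan="0 0 0 -0.009 0.039 0 5;0 0 0 0 0 0 5;0 0 0 0 0 -0.025 5;0 0 0 0 0 -0.025 5;0 0 0 0 0 0 5;0 0 0 0 0 0 5;0 0 0 0 0 0 5;0 0 0 0 0 0 5")

```text
t: 15.45
tool_pos: [579.0, 93.2, 99.4]
tcp_rot: [0.0, 0.621, 0.784, -0.0]
ft_force: [0.1, -1.1, -3.7]
grip_width: 8.9
finger_force: 61.7
```

Emit:
move_arm(plan="0 0 0 0 0 -0.025 5;0 0 0 0 0 -0.025 5;0 0 0 0 0 0 5;0 0 0 0 0 0 5;0 0 0 0 0 0 5;0 0 0 0 0 0 5;0 0 0 0 0 0 5;0 0 0 0 0 0 5")

```text
t: 16.25
tool_pos: [579.5, 92.9, 98.4]
tcp_rot: [0.001, 0.621, 0.784, 0.0]
ft_force: [0.7, -5.4, 0.4]
grip_width: 9.5
finger_force: 62.3
```

The crossbar is now on the catch. I'll release here so the catch and lips carry the bracket, then press on the arm near the face.

Emit:
move_arm(plan="0 0 0 0 0 0 15;0 0 0 0 0 0 25;0 0 0 0 0 0 40;0 0 0 0 0 0 40;0 0 0 0 0 0 40;0 0 0 0 0 0 40;0 0 0 0 0 0.3 40;0 0 0 0 0 0.7 40")

```text
t: 17.05
tool_pos: [577.4, 93.4, 126.6]
tcp_rot: [-0.002, 0.621, 0.784, -0.001]
ft_force: [0.0, -0.1, 0.3]
grip_width: 40.1
finger_force: 0.0
```

Emit:
move_arm(plan="0 0 0 0 0 0.8 40;0 0 0 0 0 0.8 40;0 0 0 -0.07 0.3 0 0;0 0 0 -0.14 0.6 0 0;0 0 0 -0.14 0.6 0 0;0 0 0 -0.07 0.3 0 0;0 0 0 0 0 0 0;0 0 0 0 0 0 0")

```text
t: 17.85
tool_pos: [566.1, 147.2, 175.4]
tcp_rot: [-0.0, 0.621, 0.784, -0.0]
ft_force: [0.4, 0.0, -0.6]
grip_width: 0.1
finger_force: 0.0
```

```bash
python3 - <<'E'
from h import *
c=cam('side'); np.savez('side3.npz',**c); save('side3.png',cv2.resize(c['pixels'][105:205,225:345],None,fx=6,fy=6,interpolation=cv2.INTER_CUBIC))
h=cv2.cvtColor(c['pixels'],cv2.COLOR_RGB2HSV)
m=(((h[...,0]<8)|(h[...,0]>172))&(h[...,1]>150)&(h[...,2]>60)).astype(np.uint8)
k,l,st,ce=cv2.connectedComponentsWithStats(m); i=1+np.argmax(st[1:,4]); print(st[i],ce[i],cast(c,*ce[i],48+37))
o=monitor.get_obs(); print(o['tool_pos'].round(1),o['grip_width'],o['ft_force'].round(1))
E
```

```text
[305 180  14  22 202] [310.83663366 190.34158416] [[597.31342628  12.59576995  85.        ]]
[566.3 146.9 175.5] 0.034298357466210024 [-0.  -0.4  0.8]
```

View pics/side3.png

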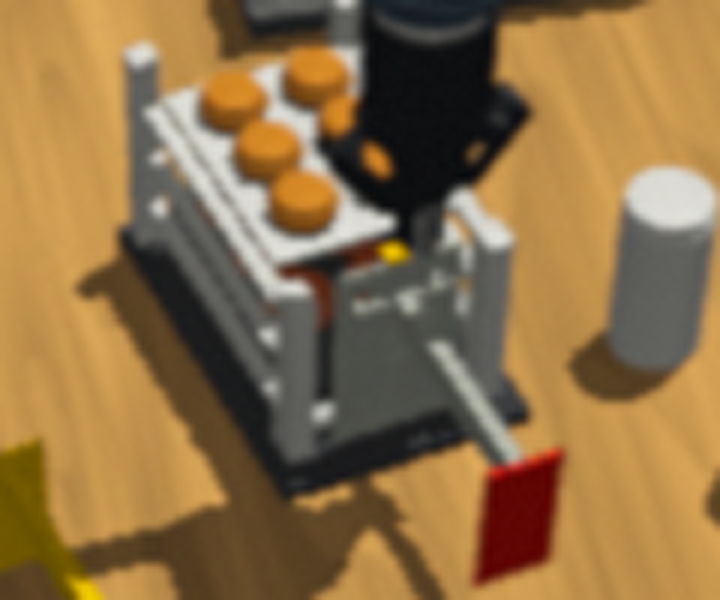

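The bracket hangs in the slots, with its hook plate against the strip and the arm running to the red plate at crop (520,515). The closed fingers are above the arm near the face. Now press down.

Emit:
move_arm(plan="0 0 0 0 0 -0.4 0;0 0 0 0 0 -0.5 0;0 0 0 0 0 -0.4 0;0 0 0 0 0 -0.1 0;0 0 0 0 0 -0.05 0;0 0 0 0 0 -0.05 0;0 0 0 0 0 0 0;0 0 0 0 0 0 0")

```text
t: 18.7
tool_pos: [566.6, 147.4, 131.3]
tcp_rot: [0.0, 0.621, 0.784, 0.0]
ft_force: [0.4, -0.1, -0.0]
grip_width: 0.1
finger_force: 0.0
```

Emit:
move_arm(plan="0 0 0 0 0 -0.04 0;0 0 0 0 0 -0.04 0;0 0 0 0 0 -0.04 0;0 0 0 0 0 -0.04 0;0 0 0 0 0 0 0;0 0 0 0 0 0 0;0 0 0 0 0 0 0;0 0 0 0 0 0 0")

```text
t: 19.5
tool_pos: [566.6, 147.4, 126.4]
tcp_rot: [0.0, 0.621, 0.784, 0.0]
ft_force: [-0.4, 0.3, 4.0]
grip_width: 0.0
finger_force: 2.1
```

Contact on the arm's top. I'll keep pressing in small steps.

Emit:
move_arm(plan="0 0 0 0 0 -0.03 0;0 0 0 0 0 -0.03 0;0 0 0 0 0 -0.03 0;0 0 0 0 0 -0.03 0;0 0 0 0 0 0 0;0 0 0 0 0 0 0;0 0 0 0 0 0 0;0 0 0 0 0 0 0")

```text
t: 20.3
tool_pos: [566.1, 147.3, 122.2]
tcp_rot: [-0.0, 0.621, 0.784, -0.0]
ft_force: [0.0, -0.6, -0.2]
grip_width: 0.1
finger_force: 0.0
```

Emit:
move_arm(plan="0 0 0 0 0 -0.03 0;0 0 0 0 0 -0.03 0;0 0 0 0 0 -0.03 0;0 0 0 0 0 -0.03 0;0 0 0 0 0 0 0;0 0 0 0 0 0 0;0 0 0 0 0 0 0;0 0 0 0 0 0 0")

```text
t: 21.1
tool_pos: [566.3, 147.3, 118.9]
tcp_rot: [0.0, 0.621, 0.784, 0.0]
ft_force: [-0.5, -0.8, 0.6]
grip_width: 0.0
finger_force: 0.0
```

Emit:
move_arm(plan="0 0 0 0 0 -0.03 0;0 0 0 0 0 -0.03 0;0 0 0 0 0 -0.03 0;0 0 0 0 0 -0.02 0;0 0 0 0 0 0 0;0 0 0 0 0 0 0;0 0 0 0 0 0 0;0 0 0 0 0 0 0")

```text
t: 21.9
tool_pos: [566.3, 147.3, 115.6]
tcp_rot: [0.0, 0.621, 0.784, -0.0]
ft_force: [-0.9, -0.4, 2.2]
grip_width: 0.2
finger_force: 1.3
```

Emit:
move_arm(plan="0 0 0 0 0 -0.02 0;0 0 0 0 0 -0.02 0;0 0 0 0 0 0 0;0 0 0 0 0 0 0;0 0 0 0 0 0 0;0 0 0 0 0 0 0;0 0 0 0 0 0 0;0 0 0 0 0 0 0")

```text
t: 22.7
tool_pos: [566.5, 147.4, 115.5]
tcp_rot: [0.0, 0.621, 0.784, -0.0]
ft_force: [-3.3, -1.2, 9.0]
grip_width: 0.1
finger_force: 4.2
```

It reached a hard stop at 115.5 mm, the home height. I'll press slightly more, then lift off and check.

Emit:
move_arm(plan="0 0 0 0 0 -0.03 0;0 0 0 0 0 0 0;0 0 0 0 0 0 0;0 0 0 0 0 0 0;0 0 0 0 0 0.06 0;0 0 0 0 0 0.1 0;0 0 0 0 0 0.6 0;0 0 0 0 0 0.8 0")

```text
t: 23.5
tool_pos: [565.0, 147.2, 158.8]
tcp_rot: [-0.001, 0.621, 0.784, -0.001]
ft_force: [0.5, -0.3, 0.5]
grip_width: -0.2
finger_force: 0.0
```

Emit:
move_arm(plan="0 0 0 0 0 0.9 0;0 0 0 0 0 0.9 0;0 0 0 0 0 0.9 0;0 0 0 0.2 -0.8 0.3 0;0 0 0 0.2 -0.9 0 0;0 0 0 0.2 -0.9 0 0;0 0 0 0.2 -0.9 0 0;0 0 0 0.2 -0.9 0 0")

```text
t: 24.3
tool_pos: [596.3, 14.3, 249.7]
tcp_rot: [-0.0, 0.621, 0.784, -0.0]
ft_force: [0.3, -0.2, -0.6]
grip_width: -0.0
finger_force: 0.0
```

Emit:
move_arm(plan="0 0 0 -0.5 -0.8 0 0;0 0 0 -0.5 -0.8 0 0;0 0 0 -0.5 -0.8 0 0;0 0 0 -0.5 -0.8 0 0;0 0 0 -0.5 -0.8 0 0;0 0 0 -0.5 -0.8 0 0;0 0 0 -0.4 -0.5 0 0;0 0 0 0 0 0 0")

```text
t: 25.1
tool_pos: [493.3, -145.1, 249.8]
tcp_rot: [-0.0, 0.622, 0.783, -0.0]
ft_force: [0.2, 1.4, 0.0]
grip_width: 0.0
finger_force: 0.0
```

```bash
python3 - <<'E'
from h import *
c=cam('side'); t=cam('top'); np.savez('side4.npz',**c)
a=cv2.resize(c['pixels'][110:220,230:345],(460,440),interpolation=cv2.INTER_CUBIC); b=cv2.resize(t['pixels'][130:230,160:245],(340,400),interpolation=cv2.INTER_CUBIC)
im=np.zeros((440,800,3),np.uint8); im[:,:460]=a; im[:400,460:]=b; save('fin.png',im)
h=cv2.cvtColor(c['pixels'],cv2.COLOR_RGB2HSV)
m=(((h[...,0]<8)|(h[...,0]>172))&(h[...,1]>150)&(h[...,2]>60)).astype(np.uint8)
k,l,st,ce=cv2.connectedComponentsWithStats(m); i=1+np.argmax(st[1:,4]); print(st[i],ce[i],cast(c,*ce[i],48+26))
P=pts(t); z=P[...,2]
q=P[(P[...,1]>30)&(P[...,1]<140)&(P[...,0]>555)&(P[...,0]<610)&(z>90)]; print('arm z',np.median(q[:,2]),len(q))
for lo in(30,60,90,120): k=q[(q[:,1]>lo)&(q[:,1]<lo+30)]; print(lo,np.median(k,0).round(1),len(k))
E
```

```text
[305 182  13  22 204] [310.61764706 192.30882353] [[597.51874416  13.60689468  74.        ]]
arm z 111.19947278754898 261
30 [590.7  45.2 110.2] 73
60 [583.6  75.4 111.6] 68
90 [576.5 105.7 111.6] 73
120 [570.5 129.9 111.1] 47
```

View pics/fin.png

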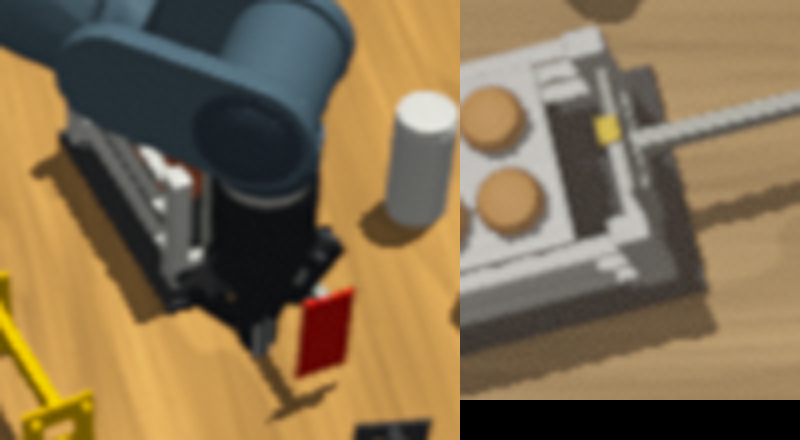

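The top view shows the hook plate flat against the strip, centred on the tag at crop (607,128), and the arm straight out. The arm is level at home height: 111 mm by depth, with the same -4.5 mm bias seen at the start. The gripper is well clear, so I'm handing in.

```bash
python3 -c "
from station import manip; print(manip.hand_in())"
```

```text
the job is handed in; nothing more can be done
None
```

The red bracket is hooked into the strip and pressed to its hard stop at home height. The gripper is clear and the job is handed in at about 25 s; I inferred the catch lock from the seated height, without seeing it or testing it by pulling.

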